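# Refit the filter frame of the bench fume extractor

## Task

Put the loose filter frame back into the open bay of the bench fume extractor: with the frame tilted, hook its thin tongue edge under the retaining lip of the bay, then swing the other end down and press it until the spring catch snaps back out over it, so that the frame lies flat and fully home on the bay floor. Leave the frame released, and do not disturb the sample jar, tape roll, timer and slide pack that stand around.

Things in the scene. Friction and masses are not known exactly. Their poses are not given: they have to be found in the camera images.
- filter_unit: Grey bench fume extractor, fixed, 216 x 116 mm. Origin: at worktop level under the centre of its open filter bay; z up; +x points from the retaining lip across the bay to the fan case (x 66 to 138, 64 high, upright face at x = 66). Bay: recess x -66 to 66, y -48 to 48, floor at z 20. Walls at its sides (y 48 to 58) are 30 high, the lip wall at x -78 to -66 is 36.5 high. All mm.
- lip_edge (a point): Middle of the lower free edge of the retaining lip, filter_unit (-56, 0, 32.5) mm; axes as filter_unit. The lip runs the full width and overhangs the bay by 10 mm (x -66 to -56), from z 32.5 to 36.5, leaving a slot 12.5 mm high above the floor.
- bay_floor (a point): Centre of the bay floor, filter_unit (0, 0, 20) mm. The frame is 130 mm long and lip to case is only 122 mm, so it cannot go straight down: it enters tongue first, tilted about 22 to 30 degrees (tongue low, square end high), slides toward -x until it stops on the lip wall (bay 132 mm long, 2 mm play), then swings down.
- catch_tip (a point): Foremost point of the spring catch when out: filter_unit (60, 0, 34) mm. The catch is a dark steel wedge 30 mm wide in the middle of the fan case's face; its upper side slopes from z 45 at the face down to 34 at the tip, its underside is flat at z 32, 2 mm above the top of a frame that is home.
- catch (a joint): Spring catch, value in m: 0 = fully out (rest), grows as it is pushed into the case along +x (most 0.009). A frame pressed down on its slope pushes it back 3 to 6 mm; it snaps back to 0 over the frame when that is home. Spring 3.6 N + 300 N/m; pressing the frame past it takes some 5 to 12 N down near its square end, more than its weight.
- filter_frame: Loose grey filter frame, 130 x 90 mm (x, y), 0.1 to 0.21 kg, lying flat, grip up. Origin: centre of the underside; z up on the grip side. Slab 10 mm thick, x -47 to 65; at -x a thin tongue, 4 mm thick, level with the underside, 78 mm wide, x -65 to -47. Home, its axes agree with filter_unit's and its underside lies on the bay floor.
- grip_top (a point): Top middle of the grip, filter_frame (0, 0, 38) mm: an upright bar on the slab, 14 mm thick in x (-7 to 7), 50 mm long in y, z 10 to 38. Pinch it across x.
- press_spot (a point): Clear top surface near the square end to press on: filter_frame (40, 0, 10) mm. (Room: a tall stereo microscope, up to about 0.45 m high, stands fixed at the left, about x 0.3 to 0.65, y 0.45 to 0.75 m from the base; the gripper may start close beside it, so first back off toward -x and pass it close to the base.)
- tongue_tip (a point): Middle of the tongue's free edge: filter_frame (-65, 0, 2) mm. Axes as filter_frame.
- heel_edge (a point): Middle of the lower edge of the square end: filter_frame (65, 0, 0) mm. Axes as filter_frame.
- sample_jar: Bystander: capped sample jar, 34 mm across, 60 mm high, upright; origin under its centre. Leave alone.
- tape_roll: Bystander: white roll of label tape lying flat, 62 mm across, 19 mm high; origin under its centre. Leave alone.
- bench_timer: Bystander: white wedge-shaped bench timer, 48 x 62 x 55 mm; origin under its centre. Leave alone.
- slide_sleeve: Bystander: pack of slides in a card sleeve, 27 x 80 x 22 mm; origin under its centre. Leave alone.
Mind the look-alikes: they are no part of the job. Leave any brown look-alike of the filter_frame alone.

How it is judged:
By the outcome, as a careful person would: the job done as asked, in the order asked, and still so for the second after the job is handed in, with the robot touching nothing.
It also fails if it takes over 59 s, if anything falls off the work surface, if the arm or the gripper's body presses on something with over 40 N, if the wrist force passes 120 N, or if a joint passes its speed limit or range.

## Robot

A 6-joint arm with a two-finger parallel gripper is mounted at the origin on a cart in front of the work surface, level with it; the furniture and walls round the work are solid. World frame = base frame: x ahead of the robot, y to its left, z up, the work surface at z = 0. Lengths are in m, angles in degrees, forces in N, time in s.
With the tool pointing down it reaches from about 0.25 to 0.85 m from the base axis. Payload 12.5 kg.
Tool frame: the origin (TCP) lies on the centre line of the jaws, within the pads' length; the fingertips stand 14 mm ahead of it and the grasp point (between the pads) lies 5 mm behind it; z points along the fingers, y is the line along which they close (so a half turn about z gives the same grasp; the last joint's range is limited). The gripper opens to 93 mm and grips with 3 to 60 N. Pads are 15 mm wide; open, the fingers measure 128 mm over their backs; the gripper's body (75 mm by 188 mm) begins 65 mm behind the grasp point.
Start: joints at [67.632, 20.094, 94.641, -0, 65.266, -4.847], TCP at [0.166, 0.524, 0.233] pointing down, gripper open.
Joint ranges: [-157.81, 157.81], [-45, 120.19], [0.68, 151.7], [-89.99, 269.99], [4.06, 180], [-164.3, 164.3]. Speed limits (degrees/s): [127.2, 127.2, 159.86, 180, 180, 180].

## Interface

Orientations are given as [roll, pitch, yaw] about the fixed x, y, z axes, in that order (R = Rz(yaw) Ry(pitch) Rx(roll)).
In Python, from workcell import state, cams, robot gives the robot as it stands.
- The arm moves only by the shell command python3 -m handwheel 'ROWS' [FORCE]. ROWS is JSON, a list of rows, each a list of 3 entries, a list of its own where there are three numbers: the gripper's target within -1 to 1 (fully open at 1, half-way at 0, shut at -1), then the shift along the tool's x, y, z in cm, then the turn, a rotation vector about the tool's x, y, z in degrees. In form: [[claw, [tx, ty, tz], [ax, ay, az]], ...]. A call has 1 to 10 rows; each row shifts and turns the commanded pose from where the row before left it, along the tool's axes as they then stand; what a row does not reach is not made up. A row lasts 1/12 s, in which the tool goes at most 41.7 mm and 7.16 degrees, less where a joint would pass 70% of its speed; a pose out of reach is approached as far as the arm can. A call with a gripper value outside its range is refused whole. The fingers move at their own pace and stop on an object; FORCE is the grip in N (left out, the last holds). Time passes only in rows, so rows that do not move let the fingers close. It gives the time, the measured TCP pose, the force, the opening and the grip force at its end, in the units of the state.
- state(): the state, without advancing time (a new reading comes with each control period).
- cams.read_camera(name): name is "side" or "top" or "wrist"; returns a dict with "frame" (480x640x3 uint8, red, green, blue), "mtx" (3x3 intrinsics, pixels), "distortion" ([k1, k2, p1, p2, k3] as OpenCV has them; the pictures are not rectified), "extrinsics" (4x4, takes a point from camera to world coordinates). Camera axes: x right, y down, z forward; pixel columns grow to the right and rows downward; lengths in m; the calibration is good to about 2 mm. A picture is of the moment at which its call begins. There is no depth.
- robot.finish_job(): hands the job in; it is judged then, once.
The state is a dict: "time_s": time; "joints": joint angles; "joint_velocities": joint speeds; "effort": joint torques, N m; "tool_pos": TCP position; "tool_rot": TCP orientation; "wrist_force": force on the tool from outside, world axes, zero at the start; "wrist_torque": the same for the moment, N m; "finger_gap": finger opening in m; "gripper_force": force on a finger pad.
Only numpy, scipy, OpenCV 4.12 (cv2) and the standard library are available. Lean on these libraries where they do the work, as an engineer would, in place of code of your own. Each camera call takes 0.05 s, during which the arm holds its last target. There are 200 camera calls.

## Working session

There is one attempt and no reset: what is moved stays moved. The work goes in short steps, Python scripts to look and compute and a shell command to move; the robot and the scene stay as the last step left them, time stands still between calls to the robot, and variables do not carry over. Pictures are saved under pics/ and viewed, at most 11 in all, crops included, and the job is handed in when it is done.

```bash
mkdir -p pics; ls
python3 - <<'E'
from workcell import state,cams
import cv2,json
s=state();print(s)
import numpy as np
for n in ("top","side"):
    d=cams.read_camera(n);cv2.imwrite(f"pics/{n}0.png",d["frame"][:,:,::-1])
    print(n,d["mtx"].tolist(),d["distortion"],np.round(d["extrinsics"],4).tolist())
E
```

```text
pics
{'time_s': 0.0, 'joints': array([ 6.76294672e+01,  2.01251398e+01,  9.46758812e+01,  7.41900969e-04,
        6.52668290e+01, -4.84797087e+00]), 'joint_velocities': array([ 0.06205917,  0.00316494, -0.02876767, -0.03458687,  0.00436782,
        0.03746347]), 'effort': array([ 3.18003164e-03, -4.97300792e+01, -2.85276818e+01,  6.99661975e-02,
        2.55174102e-02, -1.36519961e-04]), 'tool_pos': array([0.16544971, 0.52418311, 0.23210085]), 'tool_rot': array([-1.79932450e+02, -6.40520547e-03,  1.62477124e+02]), 'wrist_force': array([ 0.51255282, -0.46576424,  0.09880836]), 'wrist_torque': array([ 0.0051653 ,  0.05210388, -0.02319197]), 'gripper_force': 0.0, 'finger_gap': 0.09323409187574258}
top [[436.5635852937344, 0.0, 320.5784990029038], [0.0, 436.5635852937344, 240.47866334864585], [0.0, 0.0, 1.0]] [-0.00098663  0.          0.          0.          0.        ] [[-0.025, -0.9955, 0.0917, 0.463], [-0.9996, 0.0258, 0.0077, -0.0672], [-0.01, -0.0915, -0.9958, 1.0309], [0.0, 0.0, 0.0, 1.0]]
side [[544.3709111805563, 0.0, 319.52118494931824], [0.0, 544.3709111805563, 243.43112554406991], [0.0, 0.0, 1.0]] [-0.03049885  0.          0.          0.          0.        ] [[-0.989, -0.0908, 0.1166, 0.4421], [-0.1477, 0.5861, -0.7967, 0.8881], [0.004, -0.8051, -0.5931, 0.77], [0.0, 0.0, 0.0, 1.0]]
```

View pics/top0.png

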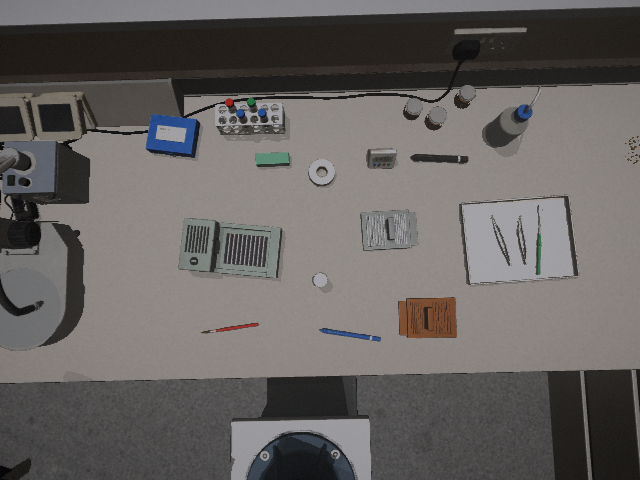

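View pics/side0.png

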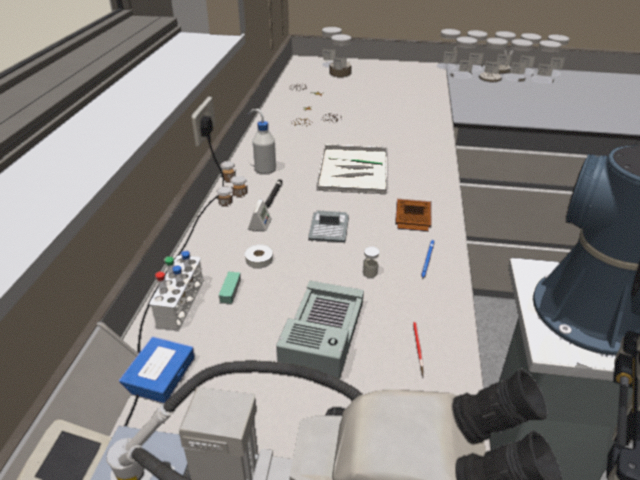

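The grey frame is at top pixel (388,230). The look-alike is the brown frame at (428,318), which I reject by colour. The unit is at (230,248), with its fan case on the left and its lip on the right. Next, enlarged crops of the frame and the unit.

Run:
```python
import cv2,numpy as np
im=cv2.imread("pics/top0.png")
a=cv2.resize(im[200:260,350:430],None,fx=7,fy=7,interpolation=cv2.INTER_CUBIC)[:, :560]
b=cv2.resize(im[210:285,172:292],None,fx=6,fy=6,interpolation=cv2.INTER_CUBIC)
cv2.imwrite("pics/cA.png",a);cv2.imwrite("pics/cB.png",b)
```

```text
(no output)
```

View pics/cA.png

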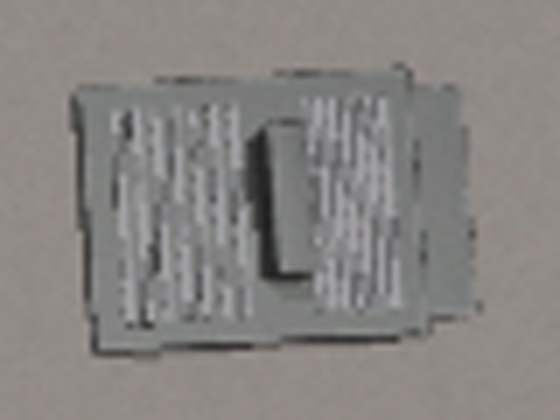

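View pics/cB.png

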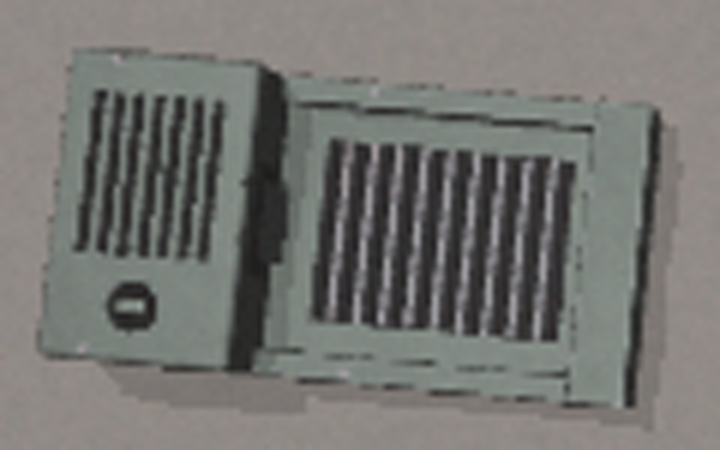

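Crop A: the tongue is at the right and the grip bar around (288,198), so the frame's +x points left (world +y). Crop B: the fan case is on the left and the lip on the right (x from 570 to 655), so the unit is oriented about the same way. Next I fit both poses.

```bash
cat > h.py <<'E'
import numpy as np,cv2
from scipy.optimize import least_squares
from scipy.spatial.transform import Rotation as R
from workcell import state,cams
def proj(P,d):
    E=np.linalg.inv(d["extrinsics"]);r=cv2.Rodrigues(E[:3,:3].copy())[0]
    return cv2.projectPoints(np.asarray(P,float).reshape(-1,1,3),r,E[:3,3].copy(),d["mtx"],np.asarray(d["distortion"],float))[0].reshape(-1,2)
def place(m,p,z=0):
    c,s=np.cos(p[2]),np.sin(p[2]);m=np.asarray(m,float)/1000
    return np.c_[p[0]+c*m[:,0]-s*m[:,1],p[1]+s*m[:,0]+c*m[:,1],m[:,2]+z]
def fit(obs,p0):   # obs: list of (cam dict, model mm, pixels)
    f=lambda p:np.concatenate([(proj(place(m,p),d)-np.array(u)).ravel() for d,m,u in obs])
    r=least_squares(f,p0,loss="soft_l1");print("pose",np.round(r.x[:2],4),"yaw",round(np.degrees(r.x[2]),2));print(np.round(f(r.x).reshape(-1,2),1).tolist());return r.x
E
python3 - <<'E'
from h import *
d=cams.read_camera("top")
A=lambda L:[(350+u/7-.43,200+v/7-.43) for u,v in L]
B=lambda L:[(172+u/6-.42,210+v/6-.42) for u,v in L]
fit([(d,[(65,-45,10),(65,45,10),(-47,-45,10),(-47,45,10),(-65,-39,4),(-65,39,4)],A([(75,90),(95,352),(405,70),(430,335),(460,90),(478,310)])),
 (d,[(0,0,38)],A([(291,198)]))],[.5,-.2,1.5])
fit([(d,[(138,-58,64),(66,-58,64),(138,58,64),(66,58,64),(-78,-58,36.5),(-78,58,36.5),(-56,-58,36.5),(-56,58,36.5)],
 B([(75,48),(258,65),(42,352),(228,370),(655,108),(630,405),(597,100),(568,400)]))],[.5,.1,1.5])
E
```

```text
pose [ 0.5788 -0.2215] yaw 92.06
[[0.1, -0.2], [-0.1, 0.4], [0.4, -0.2], [-0.1, -0.1], [-0.2, -0.7], [-0.1, 0.6], [0.0, 0.2]]
pose [0.5393 0.115 ] yaw 83.65
[[-0.3, -0.3], [1.0, -0.5], [-0.8, 0.6], [0.4, 0.4], [0.0, -0.7], [-0.6, 0.3], [0.2, -0.2], [0.1, 0.3]]
```

The pose fits are good to within 1 px. The arm backs off past the microscope first, close to the base.

```bash
python3 -m handwheel '[[1,[1.5,-2.4,0],[0,0,0]],[1,[1.5,-2.4,0],[0,0,0]],[1,[1.5,-2.4,0],[0,0,0]],[1,[1.5,-2.4,0],[0,0,0]],[1,[-2.25,-1.9,0],[0,0,0]],[1,[-2.25,-1.9,0],[0,0,0]],[1,[-2.25,-1.9,0],[0,0,0]],[1,[-2.25,-1.9,0],[0,0,0]],[1,[-2.25,-1.9,0],[0,0,0]],[1,[-2.25,-1.9,0],[0,0,0]]]'
python3 -m handwheel '[[1,[-2.25,-1.9,0],[0,0,0]],[1,[-2.25,-1.9,0],[0,0,0]],[1,[-2.25,-1.9,0],[0,0,0]],[1,[-2.25,-1.9,0],[0,0,0]],[1,[-2.25,-1.9,0],[0,0,0]],[1,[-2.25,-1.9,0],[0,0,0]],[1,[-2.25,-1.9,0],[0,0,0]],[1,[0,0,0],[0,0,-6.5]],[1,[0,0,0],[0,0,-6.5]],[1,[0,0,0],[0,0,-6.5]]]'
cat >> h.py <<'E'
def go(pos,rpy):
    """tool-frame shift (cm) and turn (deg, rotvec) from the measured pose to the target (shift first, then turn)"""
    s=state();R0=R.from_euler("xyz",s["tool_rot"],degrees=True);R1=R.from_euler("xyz",rpy,degrees=True)
    print("at",np.round(s["tool_pos"],4),np.round(s["tool_rot"],1),"F",np.round(s["wrist_force"],1),"gap",round(s["finger_gap"],4),"t",round(s["time_s"],1))
    print("shift cm",np.round(R0.inv().apply(np.array(pos)-s["tool_pos"])*100,2),"turn",np.round((R0.inv()*R1).as_rotvec(degrees=True),1))
E
python3 -c "
from h import *
go([.579,-.2215,.18],[180,0,182])"
```

```text
time_s: 0.98
tool_pos: [0.1741, 0.3004, 0.2326]
tool_rot: [-180.0, 0.0, 162.5]
wrist_force: [0.3, 0.7, 0.4]
finger_gap: 0.0927
gripper_force: 0.0
time_s: 1.82
tool_pos: [0.2841, 0.1268, 0.2325]
tool_rot: [-180.0, -0.0, -177.8]
wrist_force: [-0.3, -0.1, -0.3]
finger_gap: 0.093
gripper_force: 0.0
at [0.2841 0.1268 0.2325] [-180.    -0.  -177.8] F [-0.3 -0.1 -0.3] gap 0.093 t 1.8
shift cm [-28.14 -35.93   5.25] turn [-0.  -0.   0.2]
```

```bash
python3 -m handwheel '[[1,[-2.15,-2.75,0.4],[0,0,0]],[1,[-2.15,-2.75,0.4],[0,0,0]],[1,[-2.15,-2.75,0.4],[0,0,0]],[1,[-2.15,-2.75,0.4],[0,0,0]],[1,[-2.15,-2.75,0.4],[0,0,0]],[1,[-2.15,-2.75,0.4],[0,0,0]],[1,[-2.15,-2.75,0.4],[0,0,0]],[1,[-2.15,-2.75,0.4],[0,0,0]],[1,[-2.15,-2.75,0.4],[0,0,0]],[1,[-2.15,-2.75,0.4],[0,0,0]]]' >/dev/null
python3 -m handwheel '[[1,[-2.15,-2.75,0.4],[0,0,0]],[1,[-2.15,-2.75,0.4],[0,0,0]],[1,[-2.15,-2.75,0.4],[0,0,0]],[1,[0,0,0],[0,0,0]],[1,[0,0,0],[0,0,0]]]' >/dev/null
python3 -c "
from h import *
go([.579,-.2215,.18],[180,0,182])
d=cams.read_camera('wrist');cv2.imwrite('pics/w1.png',d['frame'][:,:,::-1])
print(np.round(proj(place([(65,-45,10),(65,45,10),(-47,-45,10),(-47,45,10),(-65,-39,4),(-65,39,4),(0,0,38)],[.5788,-.2215,np.radians(92.06)]),d)).tolist())"
```

```text
at [ 0.5756 -0.221   0.1794] [ 1.800e+02 -1.000e-01 -1.781e+02] F [-0.6  0.7  0.6] gap 0.0929 t 3.1
shift cm [-0.33 -0.06 -0.06] turn [ 0.  -0.1 -0.1]
[[395.0, 282.0], [400.0, 180.0], [269.0, 282.0], [265.0, 180.0], [250.0, 274.0], [245.0, 187.0], [322.0, 240.0]]
```

View pics/w1.png

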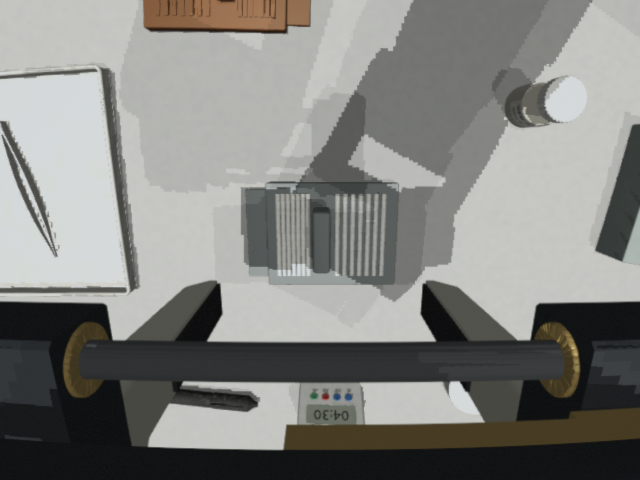

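The wrist view confirms it: the grey frame's grip top is at (321,240) and its tongue at left (248,230), which matches the prediction within 2 px. Descending and gripping.

```bash
python3 -m handwheel '[[1,[-0.3,-0.05,3],[0,0,0]],[1,[0,0,3],[0,0,0]],[1,[0,0,3],[0,0,0]],[1,[0,0,3],[0,0,0]],[1,[0,0,2],[0,0,0]],[1,[0,0,1.1],[0,0,0]],[1,[0,0,0],[0,0,0]],[1,[0,0,0],[0,0,0]]]' 30
python3 -m handwheel '[[-1,[0,0,0],[0,0,0]],[-1,[0,0,0],[0,0,0]],[-1,[0,0,0],[0,0,0]],[-1,[0,0,0],[0,0,0]],[-1,[0,0,0],[0,0,0]],[-1,[0,0,0],[0,0,0]],[-1,[0,0,0],[0,0,0]],[-1,[0,0,0],[0,0,0]],[-1,[0,0,0],[0,0,0]],[-1,[0,0,0],[0,0,0]]]' 30
```

```text
time_s: 3.78
tool_pos: [0.5788, -0.2202, 0.0305]
tool_rot: [-180.0, 0.0, -178.0]
wrist_force: [-1.1, -0.9, 0.6]
finger_gap: 0.0932
gripper_force: 0.0
time_s: 4.62
tool_pos: [0.5787, -0.2206, 0.0296]
tool_rot: [-180.0, -0.0, -178.0]
wrist_force: [-0.3, -0.0, 0.8]
finger_gap: 0.0309
gripper_force: 0.0
```

```bash
python3 -m handwheel '[[-1,[0,0,0.3],[0,0,0]],[-1,[0,0,0],[0,0,0]],[-1,[0,0,0],[0,0,0]],[-1,[0,0,0],[0,0,0]],[-1,[0,0,0],[0,0,0]],[-1,[0,0,0],[0,0,0]],[-1,[0,0,0],[0,0,0]]]' 40
python3 -m handwheel '[[-1,[0,0,-1],[0,0,0]],[-1,[0,0,-2],[0,0,0]],[-1,[0,0,-2.5],[0,0,0]],[-1,[0,0,-3],[0,0,0]],[-1,[0,0,-3],[0,0,0]],[-1,[0,0,-2],[0,0,0]],[-1,[0,0,-1],[0,0,0]],[-1,[0,0,0],[0,0,0]],[-1,[0,0,0],[0,0,0]]]' 40
```

```text
time_s: 5.2
tool_pos: [0.5787, -0.2206, 0.0266]
tool_rot: [180.0, -0.0, -178.0]
wrist_force: [0.9, -0.4, -0.3]
finger_gap: 0.0138
gripper_force: 40.0
time_s: 5.95
tool_pos: [0.5784, -0.2205, 0.1713]
tool_rot: [180.0, -0.0, -178.0]
wrist_force: [0.4, 0.6, -1.1]
finger_gap: 0.0137
gripper_force: 40.0
```

```bash
cat >> h.py <<'E'
U=[.5393,.115,np.radians(83.65)]
def tgt(ox,oy,oz,th,U=U,gx=0,gy=0,gz=26.6):
    """frame origin in unit mm and tilt deg -> TCP pos, rpy"""
    Ru=R.from_euler("z",U[2]);Rf=Ru*R.from_euler("y",-th,degrees=True)
    O=Ru.apply(np.array([ox,oy,oz])/1000)+[U[0],U[1],0]
    return O+Rf.apply(np.array([gx,gy,gz])/1000),(Rf*R.from_matrix([[0,1,0],[1,0,0],[0,0,-1]])).as_euler("xyz",degrees=True)
def plan(*a,**k): p,r=tgt(*a,**k);print("target",np.round(p,4),np.round(r,1));go(p,r)
E
python3 -c "
from h import *
plan(20,0,150,0);plan(20,0,150,26)"
```

```text
target [0.5415 0.1349 0.1766] [-180.     0.   173.6]
at [ 0.5784 -0.2205  0.1713] [ 180.   -0. -178.] F [ 0.4  0.6 -1.1] gap 0.0137 t 6.0
shift cm [ 2.46 35.65 -0.53] turn [ 0.  -0.   8.3]
target [0.5402 0.1233 0.1739] [154.    0.  173.6]
at [ 0.5784 -0.2205  0.1713] [ 180.   -0. -178.] F [ 0.4  0.6 -1.1] gap 0.0137 t 6.0
shift cm [ 2.63 34.49 -0.26] turn [-26.   -1.9   8.2]
```

```bash
python3 -m handwheel '[[-1,[0.4,2.5,0],[0,0,4]],[-1,[0.4,3,0],[0,0,4.3]],[-1,[0,3,0],[0,0,0]],[-1,[0,3,0],[0,0,0]],[-1,[0,2.5,0],[0,0,0]],[-1,[0,0,0],[0,0,0]],[-1,[0,0,0],[0,0,0]]]' 
python3 -c "
from h import *
plan(20,0,150,0)
d=cams.read_camera('wrist');im=d['frame'][:,:,::-1];cv2.imwrite('pics/w2.png',im)
F=[(65,-45,0),(65,45,0),(-47,-45,10),(-47,45,10),(-65,-39,4),(-65,39,4),(65,-45,10),(65,45,10)]
s=state();Rf=R.from_euler('xyz',s['tool_rot'],degrees=True)*R.from_matrix([[0,1,0],[1,0,0],[0,0,-1]])
print(np.round(proj(Rf.apply((np.array(F)-[0,0,26.6])/1000)+s['tool_pos'],d),1).tolist())
M=[(138,-58,64),(66,-58,64),(138,58,64),(66,58,64),(-78,-58,36.5),(-78,58,36.5),(-56,-58,36.5),(-56,58,36.5)]
print(np.round(proj(place(M,U),d),1).tolist())"
```

```text
time_s: 6.53
tool_pos: [0.5796, -0.0802, 0.17]
tool_rot: [180.0, -0.2, 173.8]
wrist_force: [-0.2, -0.6, -0.6]
finger_gap: 0.0135
gripper_force: 40.0
target [0.5415 0.1349 0.1766] [-180.     0.   173.6]
at [ 0.5796 -0.0802  0.17  ] [180.   -0.2 173.8] F [-0.2 -0.6 -0.6] gap 0.0135 t 6.5
shift cm [ 6.11 20.97 -0.64] turn [ 0.  -0.2  0.1]
[[443.8, 367.7], [459.8, 199.0], [229.2, 378.9], [216.6, 201.6], [196.6, 361.7], [182.6, 212.8], [449.7, 378.5], [467.5, 202.0]]
[[745.0, 243.7], [667.2, 243.5], [773.9, 88.9], [695.8, 79.5], [467.3, 234.4], [480.6, 75.0], [495.0, 234.5], [510.6, 75.9]]
```

View pics/w2.png

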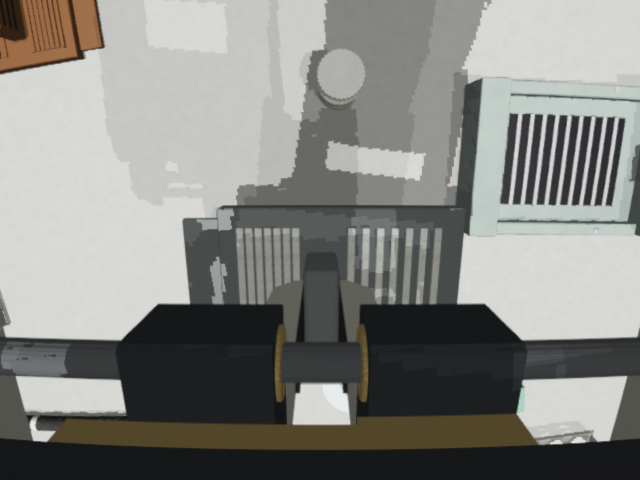

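The frame is held level. Its slab's upper edge is at row 208 and the unit's lip is at right, columns 465 to 511. The grip seems off by about 1.5 mm in y. Moving over the bay and tilting.

```bash
python3 -m handwheel '[[-1,[0.9,3,-0.1],[0,0,0]],[-1,[0.9,3,-0.1],[0,0,0]],[-1,[0.9,3,-0.1],[0,0,0]],[-1,[0.9,3,-0.1],[0,0,0]],[-1,[0.9,3,-0.1],[0,0,0]],[-1,[0.9,3,-0.1],[0,0,0]],[-1,[0.8,3,-0.1],[0,0,0]],[-1,[0,0,0],[-6.5,0,0]],[-1,[0,0,0],[-6.5,0,0]],[-1,[0,0,0],[-6.5,0,0]]]' >/dev/null
python3 -m handwheel '[[-1,[0,0,0],[-6.5,0,0]],[-1,[0,0,0],[0,0,0]],[-1,[0,0,0],[0,0,0]]]'
python3 -c "
from h import *
plan(12,0,90,26,gy=1.5)"
```

```text
time_s: 7.67
tool_pos: [0.5417, 0.1322, 0.1776]
tool_rot: [154.2, -0.1, 173.5]
wrist_force: [-1.0, 0.1, -1.0]
finger_gap: 0.0135
gripper_force: 40.0
target [0.5378 0.1155 0.1139] [154.    0.  173.6]
at [0.5417 0.1322 0.1776] [ 1.542e+02 -1.000e-01  1.735e+02] F [-1.   0.1 -1. ] gap 0.0135 t 7.7
shift cm [ 0.18 -4.31  4.99] turn [-0.2 -0.  -0.2]
```

```bash
python3 -m handwheel '[[-1,[0.1,-1.4,1.6],[0,0,0]],[-1,[0.1,-1.5,1.7],[0,0,0]],[-1,[0,-1.4,1.7],[0,0,0]],[-1,[0,0,0],[0,0,0]],[-1,[0,0,0],[0,0,0]]]' >/dev/null
python3 -c "
from h import *
plan(12,0,90,26,gy=1.5)
for n in ('wrist','top','side'):
    d=cams.read_camera(n);cv2.imwrite(f'pics/{n}3.png',d['frame'][:,:,::-1])
w=cv2.imread('pics/wrist3.png')[60:360,120:620]
cv2.imwrite('pics/c3.png',cv2.resize(w,(800,480),interpolation=cv2.INTER_CUBIC))
"
```

```text
target [0.5378 0.1155 0.1139] [154.    0.  173.6]
at [0.5378 0.1181 0.1146] [ 1.541e+02 -1.000e-01  1.737e+02] F [-0.1 -0.4 -1.3] gap 0.0137 t 8.1
shift cm [-0.04 -0.26 -0.05] turn [-0.1 -0.1 -0. ]
```

View pics/c3.png

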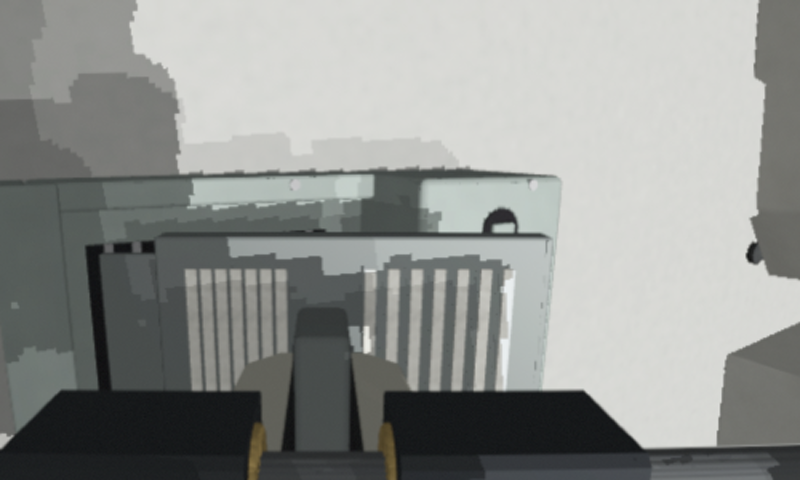

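```bash
python3 -c "
from h import *
d=cams.read_camera('wrist');s=state()
c=lambda P:np.round((proj(P,d)-[120,60])*1.6,1).tolist()
print('unit',c(place([(138,58,64),(66,58,64),(66,58,30),(0,58,30),(-56,58,36.5),(-56,48,30),(0,48,30),(50,48,30)],U)))
Rf=R.from_euler('xyz',s['tool_rot'],degrees=True)*R.from_matrix([[0,1,0],[1,0,0],[0,0,-1]])
F=[(65,45,10),(-47,45,10),(-65,39,4),(-7,25,38),(7,25,38)]
for gy in (0,1.5,3): print(gy,c(Rf.apply((np.array(F)-[0,gy,26.6])/1000)+s['tool_pos']))
"
```

```text
unit [[558.7, 167.8], [416.3, 170.4], [369.3, 166.4], [213.9, 170.0], [52.3, 176.1], [54.2, 205.1], [214.9, 197.3], [334.7, 192.1]]
0 [[556.0, 225.3], [156.2, 225.2], [102.0, 243.1], [296.0, 323.2], [353.9, 323.2]]
1.5 [[555.6, 230.6], [156.5, 230.5], [102.4, 248.2], [296.1, 329.1], [353.9, 329.1]]
3 [[555.1, 235.9], [156.9, 235.9], [102.8, 253.2], [296.2, 335.0], [353.8, 335.0]]
```

Crop: the slab's near edge is at row 235 and the bay wall's inner edge at about row 208. Both are shifted alike against the prediction, so relative to the unit the frame needs only about -1.2 mm in y. Next I plan the descent.

```bash
python3 -c "
from h import *
plan(9,-1.2,53,26,gy=1.5)"
```

```text
target [0.5387 0.1124 0.0769] [154.    0.  173.6]
at [0.5386 0.1182 0.1161] [1.540e+02 1.000e-01 1.737e+02] F [ 0.7  0.3 -1.2] gap 0.0137 t 8.3
shift cm [-0.07 -2.24  3.27] turn [-0.   0.1  0.1]
```

```bash
python3 -m handwheel '[[-1,[-0.07,-0.5,0.7],[0,0,0]],[-1,[0,-0.5,0.7],[0,0,0]],[-1,[0,-0.5,0.7],[0,0,0]],[-1,[0,-0.4,0.6],[0,0,0]],[-1,[0,-0.3,0.5],[0,0,0]],[-1,[0,0,0],[0,0,0]],[-1,[0,0,0],[0,0,0]]]'
python3 -c "
from h import *
plan(9,-1.2,53,26,gy=1.5)
plan(-5,-1.2,52,26,gy=1.5)
d=cams.read_camera('wrist');cv2.imwrite('pics/w4.png',d['frame'][:,:,::-1])
w=cv2.imread('pics/w4.png')[60:360,120:620]
cv2.imwrite('pics/c4.png',cv2.resize(w,(800,480),interpolation=cv2.INTER_CUBIC))"
```

```text
time_s: 8.87
tool_pos: [0.5378, 0.1121, 0.076]
tool_rot: [154.0, -0.1, 173.7]
wrist_force: [-0.5, -0.1, -1.1]
finger_gap: 0.0142
gripper_force: 40.0
target [0.5387 0.1124 0.0769] [154.    0.  173.6]
at [0.5378 0.1121 0.076 ] [ 1.540e+02 -1.000e-01  1.737e+02] F [-0.5 -0.1 -1.1] gap 0.0142 t 8.9
shift cm [-0.09  0.07 -0.07] turn [-0.  -0.1 -0. ]
target [0.5372 0.0985 0.0759] [154.    0.  173.6]
at [0.5378 0.1121 0.076 ] [ 1.540e+02 -1.000e-01  1.737e+02] F [-0.5 -0.1 -1.1] gap 0.0142 t 8.9
shift cm [-0.08 -1.23 -0.59] turn [-0.  -0.1 -0. ]
```

View pics/c4.png

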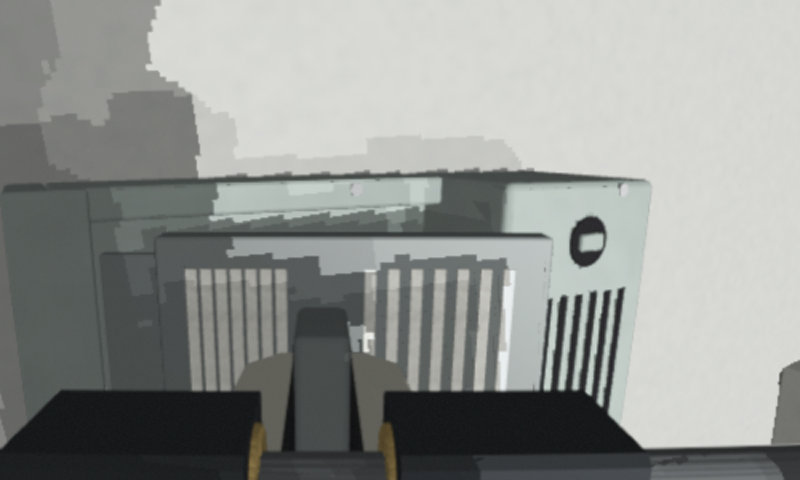

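The tongue (left edge at column 100) is inside the lip edge (column 90) and nothing is touching. A quick check of the y-centring by comparing with a perfectly centred model.

```bash
python3 -c "
from h import *
d=cams.read_camera('wrist');s=state()
c=lambda P:np.round((proj(P,d)-[120,60])*1.6,1).tolist()
print('unit',c(place([(138,58,64),(-56,58,36.5),(-56,48,30),(0,48,30),(40,48,30)],U)))
Rf=R.from_euler('z',U[2])*R.from_euler('y',-26,degrees=True)
tip=np.array([8.4,0,52])
for oy in (-1,0,1):
  O=R.from_euler('z',U[2]).apply((tip+[0,oy,0])/1000)+[U[0],U[1],0]
  print(oy,c(Rf.apply(np.array([(65,45,10),(-47,45,10),(-65,39,4),(-7,25,38)])/1000)+O))
"
```

```text
unit [[651.5, 173.0], [83.4, 183.4], [84.3, 217.7], [268.9, 207.2], [376.8, 201.7]]
-1 [[553.5, 232.3], [155.4, 232.1], [101.4, 249.7], [294.4, 330.7]]
0 [[553.8, 228.8], [155.2, 228.6], [101.1, 246.3], [294.4, 326.8]]
1 [[554.1, 225.2], [155.0, 225.0], [100.8, 242.9], [294.3, 322.8]]
```

Centring is good, to about 0.6 mm. Sliding the tongue under the lip, then on to the stop.

```bash
python3 -m handwheel '[[-1,[0.03,-0.3,-0.15],[0,0,0]],[-1,[0,-0.3,-0.13],[0,0,0]],[-1,[0,-0.2,-0.1],[0,0,0]],[-1,[0,-0.2,-0.1],[0,0,0]],[-1,[0,0,0],[0,0,0]],[-1,[0,0,0],[0,0,0]]]'
python3 -m handwheel '[[-1,[0,-0.1,-0.05],[0,0,0]],[-1,[0,0,0],[0,0,0]],[-1,[0,-0.1,-0.05],[0,0,0]],[-1,[0,0,0],[0,0,0]],[-1,[0,0,0],[0,0,0]]]'
python3 -c "
from h import *
plan(-6,-1,51,26,gy=1.5)"
```

```text
time_s: 9.47
tool_pos: [0.5365, 0.101, 0.0764]
tool_rot: [154.0, 0.0, 173.7]
wrist_force: [-0.7, -0.3, -1.1]
finger_gap: 0.0136
gripper_force: 40.0
time_s: 9.88
tool_pos: [0.5362, 0.0996, 0.0764]
tool_rot: [153.9, -0.0, 173.7]
wrist_force: [2.4, 6.4, -5.0]
finger_gap: 0.0138
gripper_force: 40.0
target [0.5368 0.0975 0.0749] [154.    0.  173.6]
at [0.5362 0.0996 0.0764] [153.9  -0.  173.7] F [ 2.4  6.4 -5. ] gap 0.0138 t 9.9
shift cm [-0.09 -0.25  0.04] turn [ 0.1 -0.   0. ]
```

There's contact at the stop, with the lip also pressing down: the tongue is about 3 mm too high. I'll ease back, lower it and slide again.

```bash
python3 -m handwheel '[[-1,[0,0.18,0.09],[0,0,0]],[-1,[0,-0.06,0.14],[0,0,0]],[-1,[0,-0.07,0.13],[0,0,0]],[-1,[0,0,0],[0,0,0]],[-1,[0,0,0],[0,0,0]]]'
python3 -m handwheel '[[-1,[0,-0.1,-0.05],[0,0,0]],[-1,[0,-0.1,-0.05],[0,0,0]],[-1,[0,0,0],[0,0,0]],[-1,[0,0,0],[0,0,0]]]'
python3 -c "
from h import *
plan(-6,-1,49,26,gy=1.5)"
```

```text
time_s: 10.3
tool_pos: [0.5364, 0.1008, 0.0733]
tool_rot: [154.0, -0.0, 173.7]
wrist_force: [0.0, -0.7, -2.0]
finger_gap: 0.0135
gripper_force: 40.0
time_s: 10.63
tool_pos: [0.5363, 0.0995, 0.0737]
tool_rot: [153.9, -0.0, 173.7]
wrist_force: [1.7, 8.3, -2.1]
finger_gap: 0.0136
gripper_force: 40.0
target [0.5368 0.0975 0.0729] [154.    0.  173.6]
at [0.5363 0.0995 0.0737] [153.9  -0.  173.7] F [ 1.7  8.3 -2.1] gap 0.0136 t 10.6
shift cm [-0.08 -0.21 -0.02] turn [ 0.1 -0.  -0. ]
```

It now stops at the same place with purely horizontal force (8 N): the tongue is under the lip and against the lip wall. Planning the swing about the tongue tip.

```bash
cat >> h.py <<'E'
U2=[.5395,.117,np.radians(83.65)]
def swing(ths,U=U2):
    s=state();p=s["tool_pos"];r=R.from_euler("xyz",s["tool_rot"],degrees=True)
    for t in ths:
        a=np.radians(t);q,e=tgt(-65.3+4*np.sin(a)+65*np.cos(a),-1,20.7+65*np.sin(a),t,U,gy=1.5);e=R.from_euler("xyz",e,degrees=True)
        print(t,np.round(r.inv().apply(q-p)*100,2),np.round((r.inv()*e).as_rotvec(degrees=True),1));p,r=q,e
E
python3 -c "
from h import *
swing([26,22,18,14,11,9])"
```

```text
26 [-0.08  0.06  0.09] [ 0.1 -0.  -0. ]
22 [-0.    0.15  0.45] [ 4. -0.  0.]
18 [0.   0.15 0.45] [ 4.  0. -0.]
14 [-0.    0.14  0.45] [ 4. -0.  0.]
11 [0.   0.11 0.34] [ 3.  0. -0.]
9 [-0.    0.08  0.23] [ 2. -0.  0.]
```

```bash
python3 -m handwheel '[[-1,[0,0.06,0.05],[0,0,0]],[-1,[0,0.07,0.22],[2,0,0]],[-1,[0,0.07,0.22],[2,0,0]],[-1,[0,0.07,0.22],[2,0,0]],[-1,[0,0.07,0.22],[2,0,0]],[-1,[0,0,0],[0,0,0]]]'
python3 -m handwheel '[[-1,[0,0.07,0.22],[2,0,0]],[-1,[0,0.07,0.22],[2,0,0]],[-1,[0,0.07,0.22],[2,0,0]],[-1,[0,0.04,0.12],[1,0,0]],[-1,[0,0,0],[0,0,0]],[-1,[0,0,0],[0,0,0]]]'
python3 -c "
from h import *
swing([11,9])"
```

```text
time_s: 11.13
tool_pos: [0.537, 0.1063, 0.0663]
tool_rot: [162.1, 0.0, 173.7]
wrist_force: [-0.7, 1.1, -1.3]
finger_gap: 0.0141
gripper_force: 40.0
time_s: 11.63
tool_pos: [0.5377, 0.1105, 0.0597]
tool_rot: [168.9, 0.0, 173.7]
wrist_force: [1.5, 7.7, 1.2]
finger_gap: 0.0139
gripper_force: 40.0
11 [-0.06  0.07  0.06] [0.1 0.  0. ]
9 [-0.    0.08  0.23] [ 2. -0.  0.]
```

```bash
python3 -m handwheel '[[-1,[0,0.08,0],[0,0,0]],[-1,[0,0.04,0.12],[1,0,0]],[-1,[0,0.04,0.12],[1,0,0]],[-1,[0,0,0],[0,0,0]],[-1,[0,0,0],[0,0,0]]]'
python3 -c "
from h import *
swing([9,7])
for n in ('side','wrist'):
    d=cams.read_camera(n);cv2.imwrite(f'pics/{n}5.png',d['frame'][:,:,::-1])
a=cv2.resize(cv2.imread('pics/side5.png')[230:400,250:450],None,fx=2.5,fy=2.5,interpolation=cv2.INTER_CUBIC)[:420]
b=cv2.resize(cv2.imread('pics/wrist5.png')[60:360,60:640],(800,414))[:, :]
a=a[:180+230,:];a=cv2.resize(a,(230,186)) if 0 else a
cv2.imwrite('pics/c5.png',b)
"
```

```text
time_s: 12.05
tool_pos: [0.5378, 0.1118, 0.0574]
tool_rot: [171.0, 0.0, 173.7]
wrist_force: [0.3, 3.5, -0.2]
finger_gap: 0.0138
gripper_force: 40.0
9 [-0.07  0.06  0.04] [0. 0. 0.]
7 [-0.    0.08  0.23] [ 2. -0. -0.]
```

View pics/c5.png

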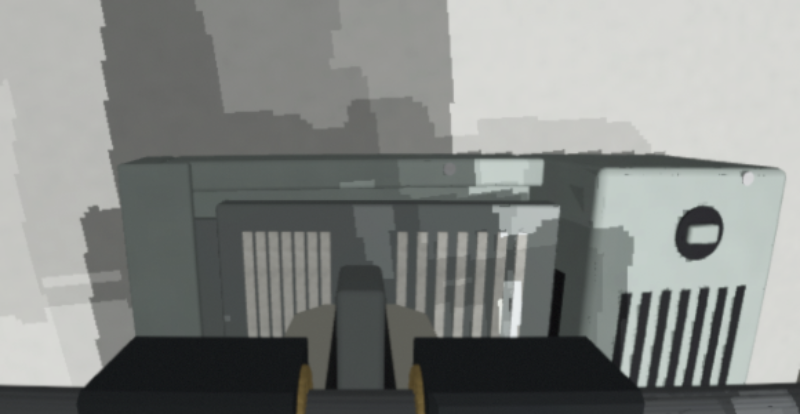

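The tongue (columns 195 to 218) runs under the lip edge at column 192, and the square end sits just at the dark catch (558,300). A bit further down onto the catch, then release.

```bash
python3 -m handwheel '[[-1,[0,0.06,0.12],[1,0,0]],[-1,[0,0.04,0.12],[1,0,0]],[-1,[0,0,0],[0,0,0]],[-1,[0,0,0],[0,0,0]]]'
```

```text
time_s: 12.48
tool_pos: [0.538, 0.1129, 0.0552]
tool_rot: [173.0, 0.0, 173.7]
wrist_force: [0.5, -1.8, 1.5]
finger_gap: 0.0136
gripper_force: 40.0
```

```bash
python3 -m handwheel '[[0,[0,0,0],[0,0,0]],[0,[0,0,0],[0,0,0]],[0,[0,0,0],[0,0,0]],[0,[0,0,0],[0,0,0]],[0,[0,0,0],[0,0,0]],[0,[0,0,0],[0,0,0]],[0,[0,0,0],[0,0,0]]]'
python3 -m handwheel '[[0,[0,0,-1],[0,0,0]],[0,[0,0,-2],[0,0,0]],[0,[0,0,-2],[0,0,0]],[-1,[0,0,-2],[0,0,0]],[-1,[0,0,0],[3.5,0,0]],[-1,[0,0,0],[3.5,0,0]],[-1,[0,0,0],[0,0,0]],[-1,[0,0,0],[0,0,0]],[-1,[0,0,0],[0,0,0]],[-1,[0,0,0],[0,0,0]]]'
python3 -c "
from h import *
plan(38,-1,75,0,U=U2,gz=0)
d=cams.read_camera('wrist');cv2.imwrite('pics/w6.png',cv2.resize(d['frame'][:,:,::-1],None,fx=1.25,fy=1.25))"
```

```text
time_s: 13.07
tool_pos: [0.5378, 0.1133, 0.055]
tool_rot: [173.0, -0.0, 173.7]
wrist_force: [0.2, -0.3, 0.7]
finger_gap: 0.0462
gripper_force: 0.0
time_s: 13.9
tool_pos: [0.5367, 0.1045, 0.1245]
tool_rot: [179.9, -0.0, 173.7]
wrist_force: [-0.2, -1.1, -0.3]
finger_gap: 0.0047
gripper_force: 0.0
target [0.5447 0.1547 0.075 ] [-180.     0.   173.6]
at [0.5367 0.1045 0.1245] [179.9  -0.  173.7] F [-0.2 -1.1 -0.3] gap 0.0047 t 13.9
shift cm [-0.24  5.06  4.95] turn [ 0.1 -0.   0. ]
```

View pics/w6.png

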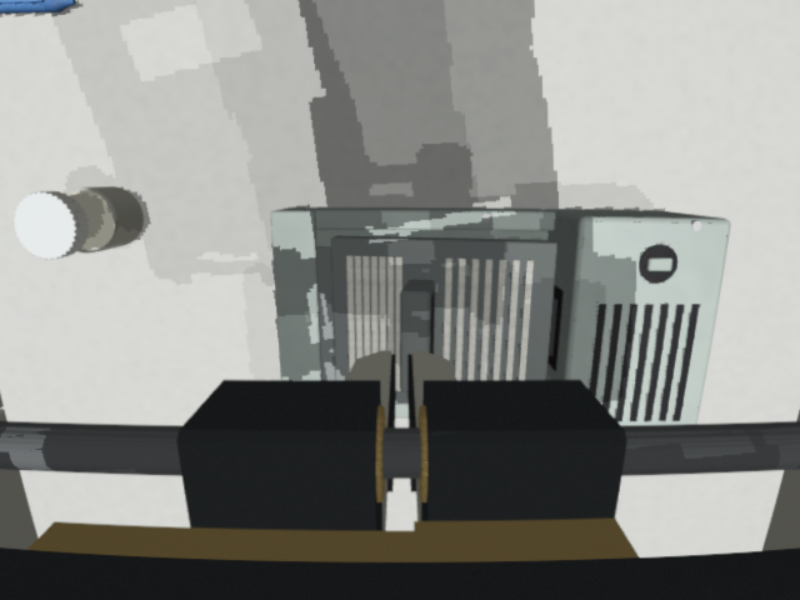

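The frame sits in the bay with its tongue under the lip and its square end against the catch at about (557,325). Moving over the press spot with the fingers shut, then pressing.

```bash
python3 -m handwheel '[[-1,[-0.1,2,0],[0,0,0]],[-1,[-0.1,3,0],[0,0,0]],[-1,[0,0,2],[0,0,0]],[-1,[0,0,2],[0,0,0]],[-1,[0,0,1],[0,0,0]],[-1,[0,0,0.5],[0,0,0]],[-1,[0,0,0.5],[0,0,0]],[-1,[0,0,0],[0,0,0]],[-1,[0,0,0],[0,0,0]]]'
python3 -m handwheel '[[-1,[0,0,0.3],[0,0,0]],[-1,[0,0,0.3],[0,0,0]],[-1,[0,0,0.3],[0,0,0]],[-1,[0,0,0],[0,0,0]]]'
```

```text
time_s: 14.7
tool_pos: [0.5447, 0.1541, 0.0651]
tool_rot: [180.0, 0.0, 173.7]
wrist_force: [-0.1, 0.4, 0.2]
finger_gap: 0.0004
gripper_force: 0.0
time_s: 15.03
tool_pos: [0.5448, 0.1546, 0.0558]
tool_rot: [180.0, 0.1, 173.7]
wrist_force: [0.0, 1.2, -0.2]
finger_gap: 0.0005
gripper_force: 0.0
```

```bash
python3 -m handwheel '[[-1,[0,0,0.2],[0,0,0]],[-1,[0,0,0.2],[0,0,0]],[-1,[0,0,0],[0,0,0]]]'
python3 -m handwheel '[[-1,[0,0,0.2],[0,0,0]],[-1,[0,0,0.2],[0,0,0]],[-1,[0,0,0],[0,0,0]]]'
python3 -m handwheel '[[-1,[0,0,0.2],[0,0,0]],[-1,[0,0,0.15],[0,0,0]],[-1,[0,0,0],[0,0,0]]]'
```

```text
time_s: 15.28
tool_pos: [0.5443, 0.1542, 0.0512]
tool_rot: [-180.0, -0.0, 173.7]
wrist_force: [0.3, 0.7, 0.6]
finger_gap: 0.0005
gripper_force: 0.2
time_s: 15.53
tool_pos: [0.5443, 0.1542, 0.0472]
tool_rot: [-180.0, -0.0, 173.7]
wrist_force: [0.3, -0.1, -0.2]
finger_gap: 0.0006
gripper_force: 0.1
time_s: 15.78
tool_pos: [0.5443, 0.1542, 0.0443]
tool_rot: [-180.0, -0.0, 173.7]
wrist_force: [-1.9, 0.5, 7.2]
finger_gap: 0.0005
gripper_force: 3.9
```

```bash
python3 -m handwheel '[[-1,[0,0,0.15],[0,0,0]],[-1,[0,0,0],[0,0,0]],[-1,[0,0,0],[0,0,0]]]'
python3 -m handwheel '[[-1,[0,0,0.15],[0,0,0]],[-1,[0,0,0],[0,0,0]],[-1,[0,0,0],[0,0,0]]]'
```

```text
time_s: 16.03
tool_pos: [0.5443, 0.1542, 0.0442]
tool_rot: [-180.0, -0.0, 173.7]
wrist_force: [-9.3, -1.5, 25.0]
finger_gap: 0.0006
gripper_force: 12.8
time_s: 16.28
tool_pos: [0.5443, 0.1542, 0.0441]
tool_rot: [-180.0, -0.0, 173.7]
wrist_force: [-15.4, -4.2, 45.0]
finger_gap: 0.0003
gripper_force: 22.0
```

It's stiff at tip height 30.1 mm, which is the top of a frame that is home. Lifting off to check.

```bash
python3 -m handwheel '[[-1,[0,0,-0.4],[0,0,0]],[-1,[0,0,-2],[0,0,0]],[-1,[0,0,-3],[0,0,0]],[-1,[0,0,-4],[0,0,0]],[-1,[0,-4,0],[0,0,0]],[-1,[-2.5,-3,0],[0,0,0]],[-1,[-3,0,0],[0,0,0]],[-1,[0,0,0],[0,0,0]],[-1,[0,0,0],[0,0,0]]]'
python3 -c "
from h import *
ims=[]
for n in ('wrist','side','top'):
    d=cams.read_camera(n);cv2.imwrite(f'pics/{n}7.png',d['frame'][:,:,::-1])
    U3=[.5398,.1165,np.radians(83.2)]
    print(n,np.round(proj(place([(65,-45,30),(65,45,30),(-47,-45,30),(-47,45,30),(60,0,34),(60,15,34),(60,-15,34),(66,58,30)],U),d)).tolist())
"
```

```text
time_s: 17.03
tool_pos: [0.5917, 0.078, 0.1345]
tool_rot: [-180.0, -0.0, 173.6]
wrist_force: [0.1, 0.2, -0.7]
finger_gap: 0.0006
gripper_force: 0.0
wrist [[462.0, 232.0], [473.0, 96.0], [300.0, 232.0], [298.0, 94.0], [462.0, 167.0], [464.0, 143.0], [460.0, 189.0], [476.0, 74.0]]
side [[296.0, 331.0], [342.0, 340.0], [311.0, 292.0], [355.0, 300.0], [319.0, 332.0], [327.0, 333.0], [312.0, 330.0], [349.0, 341.0]]
top [[219.0, 228.0], [215.0, 266.0], [267.0, 232.0], [263.0, 271.0], [219.0, 247.0], [218.0, 253.0], [219.0, 240.0], [214.0, 272.0]]
```

```bash
python3 -c "
import cv2
w=cv2.imread('pics/wrist7.png')[50:270,250:550]
cv2.imwrite('pics/c7.png',cv2.resize(w,(800,587),interpolation=cv2.INTER_CUBIC))"
```

```text
(no output)
```

View pics/c7.png

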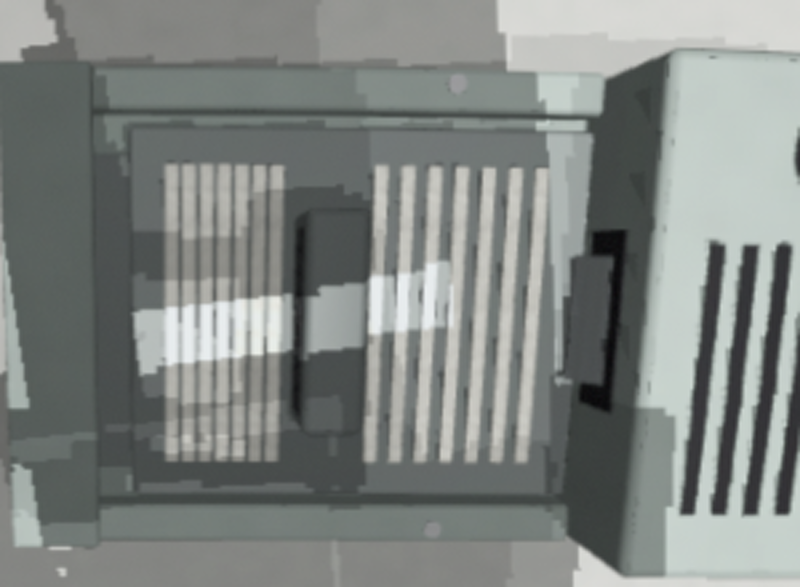

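The crop shows the frame flat between the walls. Its slab front (column 130) is about 9 mm from the lip edge (column 95), as it should be at home. The catch (565 to 610, 320) is out over its square end.

```bash
python3 -c "
from workcell import robot
print(robot.finish_job())"
```

```text
the job is handed in; nothing more can be done
None
```

The filter frame is back in the bay: tongue under the lip, pressed flat to its home height, spring catch out over the square end and the frame released; I handed the job in at about 17 s with the bystanders untouched as far as I could tell, though I made no dedicated check of them at the end.

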